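# Close the drain plug snug, then open the feed cock

## Robot

A 7-joint arm with a two-finger parallel gripper is mounted at the origin on the work surface; the furniture and walls round the work are solid. World frame = base frame: x ahead of the robot, y to its left, z up, the work surface at z = 0. Lengths are in mm, angles in rad, forces in N, time in s.
With the tool pointing down it reaches from about 400 to 875 mm from the base axis. Payload 4.4 kg.
Tool frame: the origin (TCP) lies at the very end of the fingers, on their centre line; the grasp point (between the pads) lies 19 mm behind it (ctrl.grasp_offset is the distance from the TCP to the grasp point, in mm); z points along the fingers, y is the line along which they close (so a half turn about z gives the same grasp; the last joint's range is limited). The gripper opens to 85 mm and grips with 20 to 120 N. Pads are 22 mm wide; open, the fingers measure 114 mm over their backs; the gripper's body (76 mm by 85 mm) begins 54 mm behind the grasp point. The pads swing forward as they close: fully open they stand 13 mm farther back than shut.
Start: joints at [-1.301, 0.628, 0.038, 1.517, -0.027, 0.996, -0.02], TCP at [214.167, 613.719, 210.513] pointing down, gripper open.
Joint ranges: [-3.06, 3.06], [-0.37, 2.12], [-1.25, 1.32], [0.18, 2.47], [-1.1, 4.24], [0.23, 1.98], [-2.94, 2.94]. Speed limits (rad/s): [2.57, 2.57, 3.14, 3.14, 3.14, 3.14, 3.14].

## Interface

Orientations are given as [roll, pitch, yaw] about the fixed x, y, z axes, in that order (R = Rz(yaw) Ry(pitch) Rx(roll)).
In Python, from cell import status, cams, ctrl gives the robot as it stands.
- The arm moves only by the tool move_arm, never from a script. Its argument "plan" is a list of rows, each a list of 3 entries, a list of its own where there are three numbers: the shift along the world's x, y, z in mm, then the turn, a rotation vector about the world's x, y, z in degrees, then the opening, from 0 (shut) to 1 (fully open). In form: [[[x, y, z], [wx, wy, wz], gripper], ...]. A call has 1 to 10 rows; each row shifts and turns the commanded pose from where the row before left it; what a row does not reach is not made up. A row lasts 1/8 s, in which the tool goes at most 62.5 mm and 10.7 degrees, less where a joint would pass 70% of its speed; a pose out of reach is approached as far as the arm can. A call with a gripper value outside its range is refused whole. The fingers move at their own pace and stop on an object; the grip force is fixed at half the most. Time passes only in rows, so rows that do not move let the fingers close. It gives the time, the measured TCP pose, the force, the opening and the grip force at its end, in the units of the state.
- status.read_state(): the state, without advancing time (a new reading comes with each control period).
- cams.get_image(name): name is "side" or "top" or "wrist"; returns the picture (400x640x3 uint8, blue, green, red); there is no depth.
- cams.camera_params(name): a dict with "K" (3x3 intrinsics, pixels), "pose" (4x4, takes a point from camera to world coordinates); the wrist camera has in their place "tool_from_camera" (4x4, takes a point from camera to tool coordinates, whose origin is the TCP and whose axes are the flange's). Camera axes: x right, y down, z forward; pixel columns grow to the right and rows downward; lengths in mm; the calibration is good to about 2 mm. The wrist camera is an equidistant fisheye: a pixel r from the principal point sees the ray r / f radians off the axis. A picture is of the moment at which its call begins: read the wrist's pose just before it. camera_params takes no time and is no camera call.
- ctrl.finish_job(): hands the job in; it is judged then, once.
The state is a dict: "clock": time; "qpos": joint angles; "qd": joint speeds; "tau": joint torques, N m; "eef_pos": TCP position; "tool_rot": TCP orientation; "force": force on the tool from outside, world axes, zero at the start; "torque": the same for the moment, N m; "width": finger opening in mm; "gripper_force": force on a finger pad.
Only numpy, scipy, OpenCV 4.12 (cv2) and the standard library are available. Lean on these libraries where they do the work, as an engineer would, in place of code of your own. Each camera call takes 0.05 s, during which the arm holds its last target. There are 200 camera calls.

## Task

Make the soil percolation rig ready to fill: turn the red-handled tapered drain plug clockwise until it goes snug, without overtightening it. Only once the drain is tight, open the blue-handled feed stopcock by turning it anticlockwise until its handle lies along the pipe that joins the two blocks. Leave the other things on the bench where they are.

Things in the scene. Friction and masses are not known exactly. Their poses are not given: they have to be found in the camera images.
- rig: percolation rig fixed to the bench: grey base plate 240 x 250 x 12 mm, two 52 mm aluminium blocks, tops 55 mm high, joined by a steel pipe; behind them a clear soil column 80 mm wide, 180 mm tall. Origin on the underside midway between the blocks; y runs along the pipe from the drain block (75 mm to -y) to the feed block (75 mm to +y); x points to the column, its axis 130 mm away.
- plug_grip (a point): centre of the red grip bar of the brass drain plug, on the plug's vertical turning axis, 97 mm above the bench (it stays at this height). The bar is 46 mm long (along this point's x axis), 12 mm thick (y) and 24 mm tall, from 85 to 109 mm above the bench; below it a neck of 16 mm diameter and a flange of 38 mm diameter, flange top 76 mm above the bench.
- plug: the drain plug; clockwise from above tightens. It runs with 0.03 N m until the taper bites, after 1.2 to 2.6 rad of turning (its pose does not tell how far). From the bite the turning moment is 0.12 N m and rises by 1.5 N m per rad; held still it reads up to 0.1 N m less. Snug from 0.2 N m (best 0.25 to 0.4); above 0.5 N m spoilt. Let go, it springs back a little. Origin: underside of its flange.
- collar: the thread collar of the drain port, out of sight in the block, on the plug's axis; its axes lie parallel to the rig's while the taper is slack. The wedging plug twists it clockwise by a tenth of what the plug turns after the bite: 0.005 rad or more when snug, 0.03 rad when spoilt; after letting go it comes back to about 0.008 rad at most. Too little to be seen.
- cock_grip (a point): centre of the blue handle bar of the feed stopcock, on its vertical turning axis, 95 mm above the bench. The bar is 52 mm long (along this point's x axis), 12 mm thick (its y axis) and 24 mm tall, from 81 to 105 mm above the bench, on a neck of 16 mm diameter that ends on a brass gland 69 mm above the bench.
- cock (a joint): turn of the stopcock in rad: 0 = shut, handle across the pipe; grows anticlockwise seen from above; 1.57 = open, handle along the pipe; stops at 1.6. It needs about 0.08 N m and stays where it is left.
- beaker: small plastic beaker, 52 mm wide and 63 mm tall, loose bystander; origin under its centre
- dropper: white dropper bottle with blue cap, 36 mm wide and 74 mm tall, loose bystander; origin under its centre
- vial: clear vial with green cap, 22 mm wide and 56 mm tall, loose bystander; origin under its centre
- marker_blue: blue marker pen, 130 x 16 x 17 mm, lying loose, bystander; origin under its centre

How it is judged (in metres and radians):
On the way, in this order (a step that is already met when the one before it is completed fails the run):
1. the drain plug is snug: it has twisted the collar by at least 0.005 rad (angle between the x axis of collar and the x axis of rig, either way round above 0.005 rad), for 0.3 s.
2. the stopcock is open: turned to at least 1.35 rad (value of joint cock above 1.35 rad), for 0.2 s.
At the end, for the whole second after the job is handed in: The drain plug is still snug (collar twisted by at least 0.005 rad) and the stopcock is open (handle within about 12 degrees of the pipe's line) (angle between the x axis of collar and the x axis of rig, either way round above 0.005 rad and value of joint cock above 1.35 rad); the robot touches nothing.
It fails at once if the drain plug is overtightened: collar twisted by more than 0.03 rad (about 0.55 N m) (angle between the x axis of collar and the x axis of rig, either way round above 0.03 rad).
It fails at once if the feed is opened while the drain plug is not snug (value of joint cock above 0.5 rad and angle between the x axis of collar and the x axis of rig, either way round below 0.005 rad).
It fails at once if a bystander (beaker, dropper bottle, vial, marker) is shoved by more than 30 mm (distance of any of beaker, dropper, vial, marker_blue from where it was at the start of the episode above 0.03 m).
It also fails if it takes over 64 s, if anything falls off the work surface, if the arm or the gripper's body presses on something with over 40 N, if the wrist force passes 120 N, or if a joint passes its speed limit or range.

## Working session

There is one attempt and no reset: what is moved stays moved. The work goes in short steps, Python scripts to look and compute and a tool call to move; the robot and the scene stay as the last step left them, time stands still between calls to the robot, and variables do not carry over. Pictures are saved under pics/ and viewed, at most 10 in all, crops included, and the job is handed in when it is done.

Besides the shell and the picture viewer there is one more tool, called after "Emit:" as a command line: name --argument value ..., lists and objects as JSON in quotes. move_arm: Moves the arm, as the interface text tells. Its arguments: {"type":"object","properties":{"plan":{"type":"array","items":{"type":"array"}}},"required":["plan"]}

```bash
mkdir -p pics; python3 - <<'E'
from cell import status, cams, ctrl
import cv2,json
print(status.read_state()); print(ctrl.grasp_offset)
for n in ("top","side"):
    cv2.imwrite(f"pics/{n}0.png",cams.get_image(n)); p=cams.camera_params(n); print(n,p)
print(cams.camera_params("wrist"))
E
```

```text
{'clock': 0.0, 'qpos': array([-1.30078555,  0.62934385,  0.03843809,  1.51842375, -0.02699298,
        0.99630571, -0.0199737 ]), 'qd': array([-0.0004036 , -0.0005314 , -0.00094559, -0.00113428,  0.00122109,
        0.00094687,  0.00086028]), 'tau': array([-3.97751701e-04, -5.63412988e+01,  1.22657362e+00, -1.93453038e+01,
        1.10791769e-02,  1.03263554e-02,  8.62075638e-06]), 'eef_pos': array([213.94158759, 613.04156962, 209.57272441]), 'tool_rot': array([-3.13963017e+00,  3.06472067e-05,  2.80581390e+00]), 'force': array([-0.06080071, -0.75777365,  0.36281968]), 'torque': array([-0.00235507,  0.02848667, -0.02157172]), 'gripper_force': 0.0, 'width': 85.37277635160794}
18.700000000000003
top {'K': array([[434.88242143,   0.        , 320.68194789],
       [  0.        , 434.88242143, 191.17760856],
       [  0.        ,   0.        ,   1.        ]]), 'pose': array([[-2.36888792e-02, -9.98942172e-01,  3.94128618e-02,
         4.39193341e+02],
       [-9.99300674e-01,  2.25196578e-02, -2.98500793e-02,
         6.38880405e+01],
       [ 2.89309389e-02, -4.00924143e-02, -9.98777052e
[... 456 characters left out ...]
+02],
       [ 1.25681875e-02, -7.96081906e-01, -6.05058377e-01,
         6.48881871e+02],
       [ 0.00000000e+00,  0.00000000e+00,  0.00000000e+00,
         1.00000000e+00]])}
{'K': array([[309.70691629,   0.        , 320.61061965],
       [  0.        , 309.70691629, 203.90763536],
       [  0.        ,   0.        ,   1.        ]]), 'tool_from_camera': array([[-6.52243429e-04, -9.45578589e-01, -3.25393156e-01,
         8.43864813e+01],
       [ 9.99999783e-01, -6.45616608e-04, -1.28343346e-04,
         1.59182925e+00],
       [-8.87205052e-05, -3.25393169e-01,  9.45578806e-01,
        -1.64357194e+02],
       [ 0.00000000e+00,  0.00000000e+00,  0.00000000e+00,
         1.00000000e+00]])}
```

View pics/top0.png

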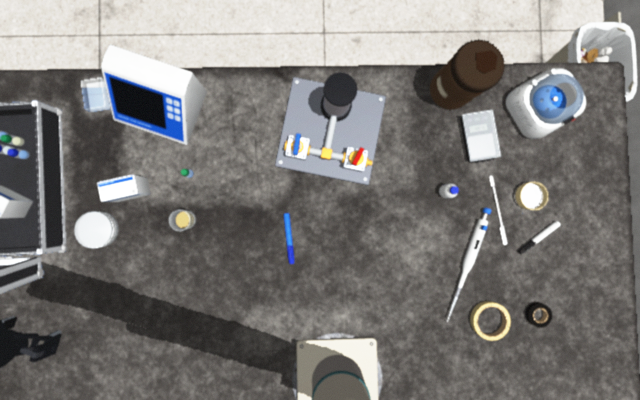

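View pics/side0.png

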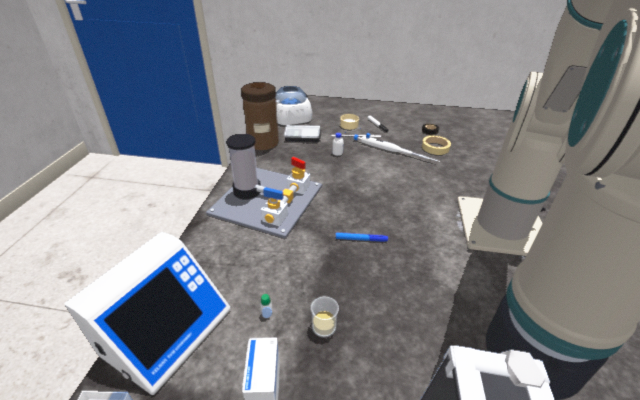

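The rig is near (328,135) in the top view: blue handle around (297,145), red around (357,157). In the side view, red is around (299,165) and blue around (272,193). I'll enlarge both.

```bash
python3 - <<'E'
import cv2,numpy as np
a=cv2.imread("pics/top0.png")[120:180,270:390]; b=cv2.imread("pics/side0.png")[150:230,220:330]
a=cv2.resize(a,(720,360)[:2] and (600,300),interpolation=cv2.INTER_CUBIC)
b=cv2.resize(b,(412,300),interpolation=cv2.INTER_CUBIC)
c=np.zeros((600,600,3),np.uint8);c[:300]=a;c[300:,:412]=b
cv2.imwrite("pics/crop0.png",c)
E
```

```text
(no output)
```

View pics/crop0.png

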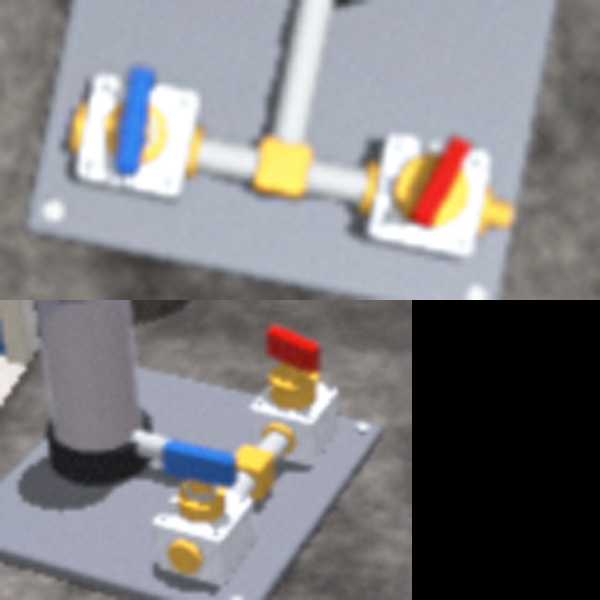

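```bash
cat > h.py <<'E'
import numpy as np
from cell import status, cams
from scipy.spatial.transform import Rotation as R
def ray(n,u,st=None):
    p=cams.camera_params(n);K=p["K"];x=(u[0]-K[0,2])/K[0,0];y=(u[1]-K[1,2])/K[1,1]
    if n=="wrist":
        r=np.hypot(x,y)+1e-12;d=np.array([x/r*np.sin(r),y/r*np.sin(r),np.cos(r)])
        T=np.eye(4);T[:3,:3]=R.from_euler("xyz",st["tool_rot"]).as_matrix();T[:3,3]=st["eef_pos"];T=T@p["tool_from_camera"]
    else: d=np.array([x,y,1.]);T=p["pose"]
    d=T[:3,:3]@d;return T[:3,3],d/np.linalg.norm(d)
def tri(rays):
    A=sum(np.eye(3)-np.outer(d,d) for o,d in rays);b=sum((np.eye(3)-np.outer(d,d))@o for o,d in rays)
    p=np.linalg.solve(A,b);return p,[np.linalg.norm(np.cross(p-o,d)) for o,d in rays]
def onz(r,z): o,d=r;return o+d*(z-o[2])/d[2]
E
python3 - <<'E'
from h import *
np.set_printoptions(precision=1,suppress=True)
for n,t,s,e,z in (("red",(358.2,156.4),(298.1,162.5),((362,148.4),(354.8,164.4)),109),("blue",(297.1,144.2),(273.3,193.5),((298.6,134.4),(295.6,154)),105)):
    print(n,tri([ray("top",t),ray("side",s)]))
    a,b=[onz(ray("top",q),z) for q in e];print(a,b,(a+b)/2,np.linalg.norm(a-b),np.degrees(np.arctan2(*(a-b)[[1,0]])))
# rig pipe direction from the plate corners
c=[(293,80),(383,98),(367,183),(278,165)]
for q in c: print(onz(ray("top",q),12))
E
```

```text
red (array([562.9, -59.8,  96. ]), [np.float64(0.6033948614633843), np.float64(0.6033948614632684)])
[579.8 -67.9 109. ] [541.8 -49.7 109. ] [560.8 -58.8 109. ] 42.10489441533046 -25.69472502633451
blue (array([596. ,  87. ,  90.1]), [np.float64(0.3404376896242348), np.float64(0.34043768962410037)])
[616.9  82.5 105. ] [570.   90.7 105. ] [593.4  86.6 105. ] 47.57230108952846 -9.879182244973547
[776.3  95.7  12. ]
[ 724.9 -139.4   12. ]
[502.2 -90.9  12. ]
[554.1 139.3  12. ]
```

Emit:
move_arm --plan '[[[25,-48,0],[0,0,0],1],[[25,-48,0],[0,0,0],1],[[25,-48,0],[0,0,0],1],[[25,-48,0],[0,0,0],1],[[25,-48,0],[0,0,0],1],[[25,-48,0],[0,0,0],1],[[25,-48,0],[0,0,0],1],[[25,-48,0],[0,0,0],1],[[25,-48,0],[0,0,0],1],[[25,-48,0],[0,0,0],1]]'

```text
clock: 1.35
eef_pos: [464.6, 132.1, 210.4]
tool_rot: [-3.142, -0.0, 2.806]
force: [0.8, 0.4, 0.2]
width: 85.1
gripper_force: 0.0
```

Emit:
move_arm --plan '[[[25,-48,0],[0,0,-2],1],[[25,-48,0],[0,0,-2],1],[[25,-48,0],[0,0,-2],1],[[24,-49,0],[0,0,0],1],[[0,0,0],[0,0,0],1],[[0,0,0],[0,0,0],1]]'

```text
clock: 2.1
eef_pos: [562.5, -58.7, 210.0]
tool_rot: [3.141, -0.002, 2.701]
force: [-0.7, 1.3, -1.2]
width: 85.8
gripper_force: 0.0
```

```bash
python3 - <<'E'
from h import *
import cv2,pickle
st=status.read_state();im=cams.get_image("wrist");pickle.dump((st,im),open("w1.pkl","wb"))
for k in("clock","qpos","eef_pos","force","torque"):print(k,st[k])
print(np.degrees(st["tool_rot"]),st["tau"][6])
cv2.imwrite("pics/w1.png",im)
E
```

```text
clock 2.1
qpos [-0.02824984  0.51022602  0.12560061  1.75945201 -0.08058849  0.87843558
  1.26310044]
eef_pos [562.5343057  -58.71997434 209.97904901]
force [-0.70212047  1.26982956 -1.15503111]
torque [ 0.04173892 -0.00221952 -0.00059422]
[ 1.79989110e+02 -9.93682222e-02  1.54744430e+02] 0.006006488838465884
```

View pics/w1.png

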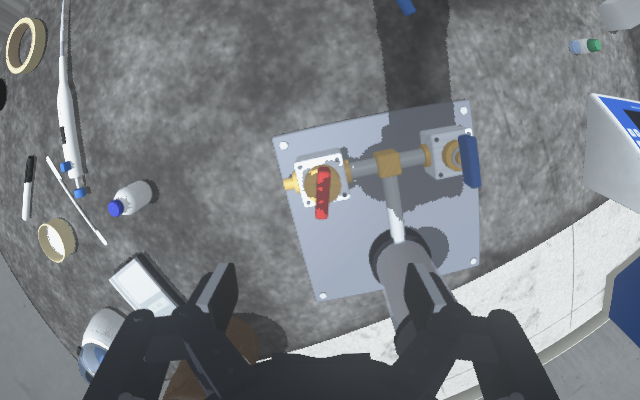

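The wrist view shows the red bar vertical, centred around (322,193) and in line with the mid-plane between the fingers (x≈320). The blue bar is at (470,162). I'll refine the centre of the red bar with segmentation.

```bash
python3 - <<'E'
from h import *
import cv2,pickle
from scipy.optimize import least_squares
np.set_printoptions(precision=1,suppress=True)
st,im=pickle.load(open("w1.pkl","rb"))
ims={"wrist":im,"top":cv2.imread("pics/top0.png"),"side":cv2.imread("pics/side0.png")}
def proj(n,P):
    p=cams.camera_params(n);K=p["K"]
    if n=="wrist":
        T=np.eye(4);T[:3,:3]=R.from_euler("xyz",st["tool_rot"]).as_matrix();T[:3,3]=st["eef_pos"];T=T@p["tool_from_camera"]
    else:T=p["pose"]
    q=(P-T[:3,3])@T[:3,:3]
    if n=="wrist":
        s=np.hypot(q[:,0],q[:,1]);q=q*1;th=np.arctan2(s,q[:,2]);xy=q[:,:2]/s[:,None]*th[:,None]
    else: xy=q[:,:2]/q[:,2:]
    return xy*K[0,0]+K[:2,2]
def mom(n,col):
    i=ims[n].astype(int);b,g,r=i[...,0],i[...,1],i[...,2]
    m=(r>90)&(r>2.2*g)&(r>2.2*b) if col=="red" else (b>70)&(b>1.6*r)&(b>1.25*g)
    k,l,s,c=cv2.connectedComponentsWithStats(m.astype(np.uint8))
    t={"red":{"top":(358,156),"side":(298,163),"wrist":(322,193)},"blue":{"top":(297,144),"side":(273,193),"wrist":(470,162)}}[col][n]
    j=min(range(1,k),key=lambda j:np.hypot(*(c[j]-t))+(1e3 if s[j,4]<25 else 0));ys,xs=np.where(l==j)
    return np.r_[xs.mean(),ys.mean(),np.cov(xs,ys).ravel()[[0,1,3]]],len(xs)
def box(p,L,h):
    a=p[3];c,s=np.cos(a),np.sin(a);v=np.array([[x,y,z] for x in(-L/2,L/2) for y in(-6,6) for z in(-h/2,h/2)])
    return v@np.array([[c,s,0],[-s,c,0],[0,0,1]])+p[:3]
def pred(n,p,L):
    P=cv2.convexHull((proj(n,box(p,L,24))*8).astype(np.float32))
    x0=P.min((0,1))-8;Q=(P-x0);w=(Q.max((0,1))+9).astype(int);m=np.zeros(w[::-1],np.uint8);cv2.fillPoly(m,[np.round(Q).astype(np.int32)],1)
    M=cv2.moments(m,True);A=M["m00"]
    return np.r_[(np.array([M["m10"],M["m01"]])/A+x0)/8,np.array([M["mu20"],M["mu11"],M["mu02"]])/A/64],A/64
for col,p0,L in(("red",[562,-59,97,-.45],46),("blue",[595,87,95,-.2],52)):
    for cs in (("top","side"),("top","side","wrist")):
        obs={n:mom(n,col) for n in cs}
        f=lambda p:np.concatenate([(pred(n,p,L)[0]-obs[n][0])*[1,1,.1,.1,.1] for n in cs])
        r=least_squares(f,p0,diff_step=[1e-3,1e-2,1e-2,.05],x_scale=[5,5,5,.1])
        print(col,cs,r.x[:3],np.degrees(r.x[3]),r.cost,[(obs[n][1],round(pred(n,r.x,L)[1])) for n in cs])
        print(r.fun)
E
```

```text
red ('top', 'side') [563.4 -57.2  97.5] -32.114669550406155 0.46624405262026014 [(78, 112), (111, 147)]
[-0.  -0.3  0.4 -0.4  0.5  0.3  0.   0.3  0.1  0.3]
red ('top', 'side', 'wrist') [558.7 -55.2  62.3] -30.246571860315225 252.0961854498333 [(78, 105), (111, 143), (68, 588)]
[-2.4  3.4  0.2 -0.2  0.4  2.  11.1  0.3  0.1  0.2 -1.   2.8  0.5 -1.2
 18.7]
blue ('top', 'side') [597.8  88.6  92.4] -12.286689378948262 0.426706765716922 [(101, 128), (175, 220)]
[-0.  -0.3  0.1 -0.1  0.4  0.3  0.1  0.6  0.3  0.3]
blue ('top', 'side', 'wrist') [596.9  91.3  92.2] -10.282955296782838 4.953110035048042 [(101, 128), (175, 221), (862, 1080)]
[-1.1  0.   0.1 -0.   0.4  0.4  0.8  0.7  0.2  0.3 -0.4  0.4  1.   0.4
  2.4]
```

Emit:
move_arm --plan '[[[0.5,0.7,-20],[0,0,0],1],[[0,0,-20],[0,0,0],1],[[0,0,-20],[0,0,0],1],[[0,0,0],[0,0,0],1],[[0,0,0],[0,0,0],1]]'

```text
clock: 2.78
eef_pos: [564.0, -57.6, 151.3]
tool_rot: [3.141, 0.001, 2.703]
force: [0.3, -1.1, -0.3]
width: 85.5
gripper_force: 0.0
```

```bash
python3 - <<'E'
from h import *
import cv2,pickle
st=status.read_state();im=cams.get_image("wrist")
print(st["eef_pos"],np.degrees(st["tool_rot"]))
cv2.imwrite("pics/w2.png",cv2.resize(im[150:350,220:420],None,fx=3,fy=3,interpolation=cv2.INTER_CUBIC))
E
```

```text
[564.01297254 -57.61458958 151.25236799] [1.79963010e+02 3.95442875e-02 1.54844647e+02]
```

View pics/w2.png

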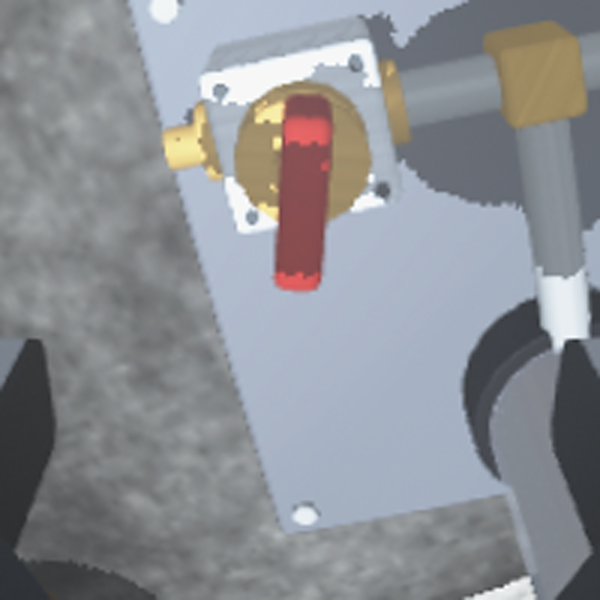

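```bash
python3 - <<'E'
from h import *
st=status.read_state()
np.set_printoptions(precision=1,suppress=True)
a,b=[onz(ray("wrist",(220+x/3,150+y/3),st),109) for x,y in((309,118),(299,288))]
print(a,b,(a+b)/2,np.linalg.norm(a-b),np.degrees(np.arctan2(*(b-a)[[1,0]])))
E
```

```text
[543.8 -44.8 109. ] [582.6 -65.6 109. ] [563.2 -55.2 109. ] 44.00195346717287 -28.29999404034875
```

Both estimates agree: bar centre near (563,-56), angle about -29°. I'll turn slightly, descend and close.

Emit:
move_arm --plan '[[[-0.5,1,-20],[0,0,-3.5],1],[[0,0,-20],[0,0,0],1],[[0,0,-20],[0,0,0],1],[[0,0,-7],[0,0,0],1],[[0,0,0],[0,0,0],1],[[0,0,0],[0,0,0],1]]'

```text
clock: 3.58
eef_pos: [564.0, -57.7, 84.5]
tool_rot: [3.141, 0.002, 2.64]
force: [-0.3, -0.3, 0.1]
width: 85.2
gripper_force: 0.0
```

```bash
cat > s.py <<'E'
from h import *
np.set_printoptions(precision=3,suppress=True)
s=status.read_state()
print(s["clock"],s["eef_pos"],"yaw",np.degrees(s["tool_rot"][2]).round(2),"F",s["force"],"T",s["torque"],"tau7",s["tau"][6],"q7",s["qpos"][6],"w",s["width"],s["gripper_force"])
E
python3 s.py
```

```text
3.575 [563.95  -57.66   84.469] yaw 151.26 F [-0.269 -0.253  0.096] T [-0.013 -0.019  0.056] tau7 -0.00043266775719530415 q7 1.2395752501758315 w 85.19895991571586 0.0
```

Emit:
move_arm --plan '[[[0,0,0],[0,0,0],0.4],[[0,0,0],[0,0,0],0.2],[[0,0,0],[0,0,0],0],[[0,0,0],[0,0,0],0],[[0,0,0],[0,0,0],0],[[0,0,0],[0,0,0],0]]'

```text
clock: 4.32
eef_pos: [563.3, -57.5, 83.7]
tool_rot: [3.141, 0.0, 2.64]
force: [0.1, 1.0, 3.7]
width: 9.1
gripper_force: 58.7
```

```bash
python3 s.py
```

```text
4.325 [563.31  -57.499  83.729] yaw 151.26 F [0.057 0.954 3.728] T [ 0.096  0.163 -0.039] tau7 0.005411448364611715 q7 1.2395744795265793 w 9.050526433475403 58.735342025756836
```

Gripped, with little side force. Turning the first 60° clockwise; the taper can't bite before 69°.

Emit:
move_arm --plan '[[[0,0,0],[0,0,-5],0],[[0,0,0],[0,0,-5],0],[[0,0,0],[0,0,-5],0],[[0,0,0],[0,0,-5],0]]'

```text
clock: 4.82
eef_pos: [563.2, -57.6, 83.7]
tool_rot: [3.141, 0.0, 2.288]
force: [-0.7, 0.1, 3.4]
width: 9.5
gripper_force: 58.8
```

```bash
python3 s.py
```

```text
4.825 [563.212 -57.598  83.716] yaw 131.11 F [-0.663  0.084  3.412] T [0.048 0.188 0.049] tau7 0.4760727100074291 q7 0.9925868211764404 w 9.47058433043763 58.75856280326843
```

Emit:
move_arm --plan '[[[0,0,0],[0,0,-5],0],[[0,0,0],[0,0,-5],0],[[0,0,0],[0,0,-5],0],[[0,0,0],[0,0,-5],0],[[0,0,0],[0,0,-5],0],[[0,0,0],[0,0,-5],0],[[0,0,0],[0,0,-5],0],[[0,0,0],[0,0,-5],0]]'

```text
clock: 5.82
eef_pos: [562.9, -57.7, 83.7]
tool_rot: [-3.141, -0.0, 1.59]
force: [-1.9, 0.6, 4.0]
width: 9.0
gripper_force: 58.8
```

```bash
python3 s.py; python3 s.py
```

```text
5.825 [562.918 -57.668  83.718] yaw 91.1 F [-1.862  0.581  4.044] T [0.048 0.307 0.089] tau7 0.48673762008547783 q7 0.4968762867071409 w 8.985788911049537 58.823928236961365
5.825 [562.918 -57.668  83.718] yaw 91.1 F [-1.862  0.581  4.044] T [0.048 0.307 0.089] tau7 0.48673762008547783 q7 0.4968762867071409 w 8.985788911049537 58.823928236961365
```

Emit:
move_arm --plan '[[[0,0,0],[0,0,-2],0],[[0,0,0],[0,0,-2],0]]'

```text
clock: 6.08
eef_pos: [563.0, -57.6, 83.7]
tool_rot: [-3.141, -0.0, 1.522]
force: [-2.0, -0.7, 4.9]
width: 9.4
gripper_force: 59.0
```

```bash
python3 s.py
```

```text
6.075 [562.97  -57.635  83.692] yaw 87.2 F [-1.997 -0.698  4.94 ] T [0.004 0.443 0.048] tau7 0.191697939299047 q7 0.44783015379631697 w 9.444656531076795 59.00499701499939
```

Emit:
move_arm --plan '[[[0,0,0],[0,0,-2],0],[[0,0,0],[0,0,-2],0]]'

```text
clock: 6.32
eef_pos: [562.9, -57.7, 83.7]
tool_rot: [-3.141, -0.0, 1.452]
force: [-1.7, -0.3, 5.1]
width: 9.5
gripper_force: 59.0
```

```bash
python3 s.py
```

```text
6.325 [562.915 -57.66   83.664] yaw 83.2 F [-1.671 -0.322  5.096] T [-0.004  0.457  0.013] tau7 0.1777798030525446 q7 0.39731631083923286 w 9.4545628335043 59.01202440261841
```

tau7 has a steady running baseline of about 0.18 at this speed, so the bite should show as a jump of about +0.1. I'll advance in 4° pairs.

Emit:
move_arm --plan '[[[0,0,0],[0,0,-2],0],[[0,0,0],[0,0,-2],0]]'

```text
clock: 6.58
eef_pos: [562.9, -57.7, 83.7]
tool_rot: [-3.141, -0.0, 1.382]
force: [-2.2, 0.5, 5.9]
width: 9.4
gripper_force: 59.0
```

```bash
python3 s.py
```

```text
6.575 [562.895 -57.672  83.674] yaw 79.19 F [-2.239  0.521  5.936] T [0.031 0.427 0.009] tau7 0.17856180667877197 q7 0.34662532808018487 w 9.44574232015541 59.019779562950134
```

Emit:
move_arm --plan '[[[0,0,0],[0,0,-2],0],[[0,0,0],[0,0,-2],0]]'

```text
clock: 6.82
eef_pos: [562.9, -57.6, 83.7]
tool_rot: [-3.141, -0.0, 1.312]
force: [-2.8, 0.4, 5.4]
width: 9.4
gripper_force: 59.0
```

```bash
python3 s.py
```

```text
6.825 [562.866 -57.637  83.666] yaw 75.2 F [-2.801  0.413  5.394] T [0.014 0.495 0.062] tau7 0.1793923694640398 q7 0.29575363942550753 w 9.36006252402346 59.02801215648651
```

Emit:
move_arm --plan '[[[0,0,0],[0,0,-2],0],[[0,0,0],[0,0,-2],0]]'

```text
clock: 7.08
eef_pos: [562.8, -57.7, 83.7]
tool_rot: [-3.141, -0.0, 1.243]
force: [-1.8, 0.2, 5.8]
width: 9.6
gripper_force: 59.0
```

```bash
python3 s.py
```

```text
7.075 [562.833 -57.651  83.665] yaw 71.2 F [-1.757  0.157  5.774] T [0.015 0.501 0.076] tau7 0.18027196638286114 q7 0.2446764575980977 w 9.55215326502261 59.03633415699005
```

Emit:
move_arm --plan '[[[0,0,0],[0,0,-2],0],[[0,0,0],[0,0,-2],0]]'

```text
clock: 7.32
eef_pos: [562.8, -57.6, 83.7]
tool_rot: [-3.141, -0.0, 1.173]
force: [-2.6, 0.3, 5.1]
width: 9.2
gripper_force: 59.0
```

```bash
python3 s.py
```

```text
7.325 [562.823 -57.639  83.677] yaw 67.19 F [-2.646  0.319  5.074] T [0.036 0.445 0.046] tau7 0.18119292799383402 q7 0.19333920465305987 w 9.235614070519615 59.04364764690399
```

Emit:
move_arm --plan '[[[0,0,0],[0,0,-2],0],[[0,0,0],[0,0,-2],0]]'

```text
clock: 7.58
eef_pos: [562.8, -57.6, 83.7]
tool_rot: [-3.141, -0.0, 1.103]
force: [-1.3, 0.6, 5.9]
width: 9.4
gripper_force: 59.1
```

```bash
python3 s.py
```

```text
7.575 [562.813 -57.596  83.676] yaw 63.2 F [-1.296  0.556  5.903] T [ 0.022  0.453 -0.   ] tau7 0.18212661612778902 q7 0.14182101694618382 w 9.445253253745703 59.05089497566223
```

Emit:
move_arm --plan '[[[0,0,0],[0,0,-2],0],[[0,0,0],[0,0,-2],0]]'

```text
clock: 7.82
eef_pos: [562.8, -57.6, 83.7]
tool_rot: [-3.141, 0.0, 1.033]
force: [-2.1, 0.7, 6.2]
width: 9.7
gripper_force: 59.1
```

```bash
python3 s.py
```

```text
7.825 [562.772 -57.609  83.671] yaw 59.2 F [-2.063  0.66   6.23 ] T [0.015 0.499 0.036] tau7 0.18317297101020813 q7 0.09008860014530974 w 9.729854862657618 59.05780792236328
```

Emit:
move_arm --plan '[[[0,0,0],[0,0,-2],0],[[0,0,0],[0,0,-2],0]]'

```text
clock: 8.07
eef_pos: [562.7, -57.6, 83.6]
tool_rot: [-3.141, 0.0, 0.963]
force: [-1.6, 0.9, 5.9]
width: 9.3
gripper_force: 59.1
```

```bash
python3 s.py
```

```text
8.075 [562.741 -57.603  83.649] yaw 55.2 F [-1.577  0.927  5.929] T [0.071 0.48  0.049] tau7 0.18422937020659447 q7 0.03804726344504977 w 9.332795887981813 59.06486392021179
```

Emit:
move_arm --plan '[[[0,0,0],[0,0,-2],0],[[0,0,0],[0,0,-2],0]]'

```text
clock: 8.32
eef_pos: [562.8, -57.6, 83.7]
tool_rot: [-3.141, 0.0, 0.894]
force: [-1.3, 0.3, 5.7]
width: 9.3
gripper_force: 59.1
```

```bash
python3 s.py
```

```text
8.325 [562.756 -57.577  83.679] yaw 51.22 F [-1.278  0.308  5.744] T [0.093 0.501 0.109] tau7 0.04899012157693505 q7 -0.014027902741108317 w 9.285816964301198 59.121699929237366
```

tau7 fell by 0.135 and Tz rose to 0.11, so the taper has probably bitten about 1–2° back. Next is a single 3° step, then a still read.

Emit:
move_arm --plan '[[[0,0,0],[0,0,-2],0],[[0,0,0],[0,0,-2],0]]'

```text
clock: 8.57
eef_pos: [562.7, -57.5, 83.7]
tool_rot: [-3.141, 0.0, 0.825]
force: [-2.4, 0.8, 6.4]
width: 9.2
gripper_force: 59.2
```

```bash
python3 s.py
```

```text
8.575 [562.724 -57.546  83.675] yaw 47.25 F [-2.419  0.779  6.436] T [0.077 0.512 0.209] tau7 -0.03447325201705098 q7 -0.0663190082884698 w 9.186841496174665 59.19701278209686
```

Moment is about 0.23–0.25 N m. One more pair should bring it to about 0.33.

Emit:
move_arm --plan '[[[0,0,0],[0,0,-2],0],[[0,0,0],[0,0,-2],0]]'

```text
clock: 8.82
eef_pos: [562.7, -57.6, 83.7]
tool_rot: [-3.141, 0.0, 0.755]
force: [-2.3, -0.0, 6.1]
width: 9.3
gripper_force: 59.3
```

```bash
python3 s.py; python3 -c "
from cell import cams
cams.get_image('top')"; python3 s.py
```

```text
8.825 [562.721 -57.555  83.673] yaw 43.27 F [-2.342 -0.019  6.072] T [-0.004  0.541  0.389] tau7 -0.12421851977705956 q7 -0.11895173952889379 w 9.294120308214143 59.30309593677521
8.875 [562.736 -57.545  83.653] yaw 43.21 F [-2.499  0.182  7.164] T [0.049 0.591 0.293] tau7 -0.33230211585760117 q7 -0.11983773766488134 w 9.60084580417754 59.29566264152527
```

The moment is about 0.34 N m, inside the best band. Hold, release, then rise.

Emit:
move_arm --plan '[[[0,0,0],[0,0,0],0],[[0,0,0],[0,0,0],0],[[0,0,0],[0,0,0],0]]'

```text
clock: 9.25
eef_pos: [562.7, -57.5, 83.7]
tool_rot: [-3.141, 0.0, 0.756]
force: [-2.7, -0.2, 6.3]
width: 9.0
gripper_force: 59.3
```

```bash
python3 s.py
```

```text
9.25 [562.701 -57.528  83.655] yaw 43.32 F [-2.731 -0.229  6.292] T [0.101 0.547 0.275] tau7 -0.267209205776453 q7 -0.1182227598795797 w 8.980056686337353 59.25165295600891
```

Emit:
move_arm --plan '[[[0,0,0],[0,0,0],0.5],[[0,0,0],[0,0,0],1],[[0,0,0],[0,0,0],1],[[0,0,0],[0,0,0],1],[[0,0,0],[0,0,0],1],[[0,0,0],[0,0,0],1]]'

```text
clock: 10.0
eef_pos: [563.2, -57.6, 83.5]
tool_rot: [3.142, -0.0, 0.755]
force: [-0.2, 0.8, -0.1]
width: 85.5
gripper_force: 0.0
```

```bash
python3 s.py
```

```text
10.0 [563.175 -57.576  83.487] yaw 43.26 F [-0.214  0.801 -0.149] T [-0.031  0.011 -0.018] tau7 -9.486940598435467e-05 q7 -0.11883724537614997 w 85.46904301552873 0.0
```

Released, with the still moment at 0.27 as expected. Moving over the stopcock, yaw to about -12°.

Emit:
move_arm --plan '[[[0,0,20],[0,0,0],1],[[0,0,40],[0,0,0],1],[[0,0,10],[0,0,0],1],[[5,24,0],[0,0,-9],1],[[5,24,0],[0,0,-9],1],[[5,24,0],[0,0,-9],1],[[5,24,0],[0,0,-9],1],[[6,25,0],[0,0,-9],1],[[6,25,0],[0,0,-10],1],[[0,0,0],[0,0,0],1]]'

```text
clock: 11.25
eef_pos: [594.8, 91.2, 151.9]
tool_rot: [3.141, 0.002, -0.2]
force: [-0.1, 0.2, -0.4]
width: 85.8
gripper_force: 0.0
```

Emit:
move_arm --plan '[[[0,0,0],[0,0,0],1],[[0,0,0],[0,0,0],1]]'

```text
clock: 11.5
eef_pos: [594.9, 87.0, 153.7]
tool_rot: [3.141, -0.0, -0.206]
force: [-0.1, -0.6, -0.1]
width: 85.5
gripper_force: 0.0
```

```bash
python3 s.py; python3 - <<'E'
from h import *
import cv2
im=cams.get_image("wrist")
cv2.imwrite("pics/w3.png",cv2.resize(im[150:350,220:420],None,fx=3,fy=3,interpolation=cv2.INTER_CUBIC))
E
```

```text
11.5 [594.928  87.016 153.668] yaw -11.8 F [-0.075 -0.553 -0.079] T [ 0.007 -0.053 -0.006] tau7 0.014722818159498274 q7 -1.2221538856907932 w 85.49082400993063 0.0
```

View pics/w3.png

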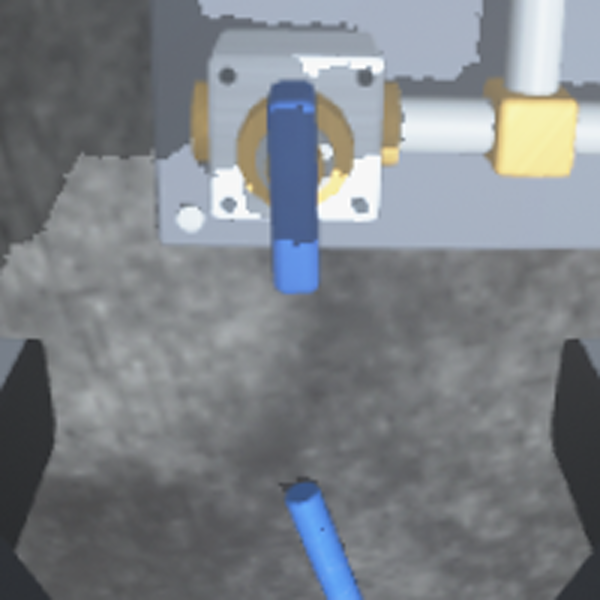

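The blue bar's top face runs from about (292,105) to (295,290) in the crop. It is parallel to the tool and slightly left of the finger mid-plane at x≈305.

```bash
python3 - <<'E'
from h import *
st=status.read_state()
np.set_printoptions(precision=1,suppress=True)
a,b=[onz(ray("wrist",(220+x/3,150+y/3),st),105) for x,y in((292,105),(295,290))]
print(st["eef_pos"],a,b,(a+b)/2,np.linalg.norm(a-b),np.degrees(np.arctan2(*(a-b)[[1,0]])))
E
```

```text
[595.   87.2 153.8] [620.   86.1 105. ] [571.9  95.6 105. ] [595.9  90.8 105. ] 49.07488073062514 -11.15905035169746
```

Emit:
move_arm --plan '[[[0,2.2,-20],[0,0,0],1],[[0,0,-20],[0,0,0],1],[[0,0,-20],[0,0,0],1],[[0,0,-13],[0,0,0],1],[[0,0,0],[0,0,0],1],[[0,0,0],[0,0,0],0.4],[[0,0,0],[0,0,0],0.2],[[0,0,0],[0,0,0],0],[[0,0,0],[0,0,0],0],[[0,0,0],[0,0,0],0]]'

```text
clock: 12.8
eef_pos: [595.1, 89.3, 81.1]
tool_rot: [3.14, -0.001, -0.206]
force: [-1.4, -2.4, 3.8]
width: 9.1
gripper_force: 58.7
```

Emit:
move_arm --plan '[[[0,0,0],[0,0,0],0],[[0,0,0],[0,0,0],0]]'

```text
clock: 13.05
eef_pos: [595.1, 89.4, 81.1]
tool_rot: [3.14, -0.001, -0.206]
force: [-1.4, -3.9, 6.4]
width: 8.7
gripper_force: 58.9
```

```bash
python3 s.py
```

```text
13.05 [595.113  89.359  81.06 ] yaw -11.78 F [-1.434 -3.862  6.383] T [-0.703  0.491  0.078] tau7 -0.06395393516868353 q7 -1.151460564573 w 8.748847991968983 58.87791395187378
```

Gripped. Turning 88° anticlockwise, just short of the stop.

Emit:
move_arm --plan '[[[0,0,0],[0,0,5],0],[[0,0,0],[0,0,5],0],[[0,0,0],[0,0,5],0],[[0,0,0],[0,0,5],0],[[0,0,0],[0,0,5],0],[[0,0,0],[0,0,5],0],[[0,0,0],[0,0,5],0],[[0,0,0],[0,0,5],0],[[0,0,0],[0,0,4],0]]'

```text
clock: 14.18
eef_pos: [595.2, 88.8, 81.1]
tool_rot: [3.14, 0.0, 0.564]
force: [-2.0, -4.3, 5.4]
width: 9.0
gripper_force: 58.8
```

```bash
python3 s.py
```

```text
14.175 [595.228  88.849  81.075] yaw 32.3 F [-1.983 -4.281  5.417] T [-0.955  0.446 -0.112] tau7 -0.33096193335950375 q7 -0.5202288637063107 w 9.011115044153447 58.79171311855316
```

Emit:
move_arm --plan '[[[0,0,0],[0,0,5],0],[[0,0,0],[0,0,5],0],[[0,0,0],[0,0,5],0],[[0,0,0],[0,0,5],0],[[0,0,0],[0,0,5],0],[[0,0,0],[0,0,5],0],[[0,0,0],[0,0,5],0],[[0,0,0],[0,0,5],0],[[0,0,0],[0,0,4],0],[[0,0,0],[0,0,0],0]]'

```text
clock: 15.42
eef_pos: [595.6, 88.5, 81.0]
tool_rot: [3.14, 0.001, 1.329]
force: [-1.3, -5.9, 5.2]
width: 8.7
gripper_force: 59.0
```

Emit:
move_arm --plan '[[[0,0,0],[0,0,0],0],[[0,0,0],[0,0,0],0]]'

```text
clock: 15.68
eef_pos: [595.7, 88.5, 81.1]
tool_rot: [3.14, 0.002, 1.328]
force: [-1.2, -5.6, 5.6]
width: 9.2
gripper_force: 59.1
```

```bash
python3 s.py
```

```text
15.675 [595.661  88.53   81.068] yaw 76.09 F [-1.214 -5.576  5.569] T [-1.165  0.239 -0.011] tau7 0.007199523970484734 q7 0.07226419288117948 w 9.211603267888579 59.055272340774536
```

Emit:
move_arm --plan '[[[0,0,0],[0,0,0],0.5],[[0,0,0],[0,0,0],1],[[0,0,0],[0,0,0],1],[[0,0,0],[0,0,0],1],[[0,0,0],[0,0,0],1],[[0,0,0],[0,0,0],1],[[0,0,20],[0,0,0],1],[[0,0,40],[0,0,0],1],[[0,0,40],[0,0,0],1],[[-20,0,20],[0,0,0],1]]'

```text
clock: 16.92
eef_pos: [577.1, 90.3, 202.8]
tool_rot: [3.137, -0.001, 1.331]
force: [-0.2, 0.2, -1.2]
width: 85.3
gripper_force: 0.0
```

Emit:
move_arm --plan '[[[-20,0,0],[0,0,0],1],[[0,0,0],[0,0,0],1],[[0,0,0],[0,0,0],1]]'

```text
clock: 17.3
eef_pos: [555.9, 90.8, 200.5]
tool_rot: [3.141, -0.0, 1.331]
force: [-0.7, -0.1, -0.2]
width: 85.5
gripper_force: 0.0
```

```bash
python3 s.py; python3 - <<'E'
from h import *
import cv2
cv2.imwrite("pics/w4.png",cams.get_image("wrist"))
E
```

```text
17.3 [555.851  90.759 200.545] yaw 76.27 F [-0.669 -0.102 -0.165] T [-0.035  0.011 -0.006] tau7 -0.00015882192201388534 q7 -0.021455793094680202 w 85.47022465930547 0.0
```

View pics/w4.png

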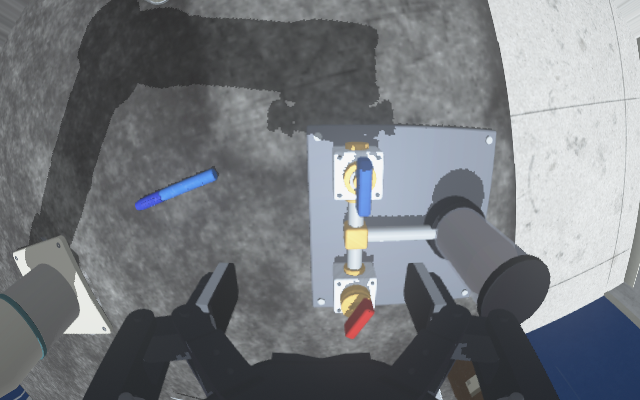

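The blue handle (364,187) lies along the pipe, the red bar (359,318) has stayed where I left it, and the gripper is clear of everything. Handing in.

```bash
python3 -c "
from cell import ctrl
print(ctrl.finish_job())"
```

```text
the job is handed in; nothing more can be done
None
```

The job is handed in: I tightened the drain plug to about 0.34 N m, estimated from noisy torque readings, then opened the stopcock about 88° until its handle lay along the pipe. The arm touched nothing else and took about 17 s; no verdict came back.

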